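# Line up the clay pots by size

### The arm

A 7-joint arm with a two-finger parallel gripper is mounted at the origin on the work surface. World frame = base frame: x ahead of the robot, y to its left, z up, the work surface at z = 0. Lengths are in m, angles in rad, forces in N, time in s.
With the tool pointing down it reaches from about 0.425 to 0.875 m from the base axis. Payload 9.9 kg.
Tool frame: the origin (TCP) lies midway between the tips of the shut fingers; the grasp point (between the pads) lies robot.tcp_to_grasp behind it (robot.tcp_to_grasp is the distance from the TCP to the grasp point, in m); z points along the fingers, y is the line along which they close (so a half turn about z gives the same grasp; the last joint's range is limited). The gripper opens to 85 mm and grips with 20 to 120 N. Pads are 22 mm wide; open, the fingers measure 114 mm over their backs; the gripper's body (76 mm by 85 mm) begins 54 mm behind the grasp point. The pads swing forward as they close: fully open they stand 13 mm farther back than shut.
Start: joints at [-1.402, 0.576, 0.025, 1.437, -0.015, 1.129, -0.057], TCP at [0.169, 0.654, 0.231] pointing down, gripper open.
Joint ranges: [-2.76, 2.76], [-0.34, 2.15], [-1.52, 1.57], [0.19, 2.46], [-1.09, 4.23], [0.17, 1.99], [-2.82, 2.82]. Speed limits (rad/s): [2.22, 2.22, 3.01, 3.01, 3.14, 3.14, 3.14].

### API

Orientations are given as [roll, pitch, yaw] about the fixed x, y, z axes, in that order (R = Rz(yaw) Ry(pitch) Rx(roll)).
In Python, from rig import sensors, imaging, job, finder, robot gives the robot as it stands.
- The arm moves only by the tool carry_out, never from a script. Its argument "deltas" is a list of rows, each a list of 2 entries, a list of its own where there are three numbers: the shift along the tool's x, y, z in m, then the turn about the tool's z in rad. In form: [[[dx, dy, dz], spin], ...]. A call has 1 to 20 rows; each row shifts and turns the commanded pose from where the row before left it, along the tool's axes as they then stand; what a row does not reach is not made up. A row lasts 1/8 s, in which the tool goes at most 62.5 mm and 10.7 degrees, less where a joint would pass 70% of its speed; a pose out of reach is approached as far as the arm can. A call is refused whole if a number of a shift passes 0.0625 or a number of a turn 0.188, either way. A call with a gripper value outside its range is refused whole. "grip" is the finger opening in m, from 0 to 0.0854, set as the call begins (left out, the last holds). The fingers move at their own pace and stop on an object; "squeeze" is the grip in N (left out, the last holds). Time passes only in rows, so rows that do not move let the fingers close. It gives the time, the measured TCP pose, the force, the opening and the grip force at its end, in the units of the state.
- sensors.get_state(): the state, without advancing time (a new reading comes with each control period).
- imaging.grab_frame(name): name is "scene" or "side" or "wrist"; returns the picture (384x512x3 uint8, red, green, blue); there is no depth.
- imaging.camera_model(name): a dict with "intrinsics" (3x3 intrinsics, pixels), "cam_to_world" (4x4, takes a point from camera to world coordinates); the wrist camera has in their place "tool_from_camera" (4x4, takes a point from camera to tool coordinates, whose origin is the TCP and whose axes are the flange's). Camera axes: x right, y down, z forward; pixel columns grow to the right and rows downward; lengths in m; the calibration is good to about 2 mm. A picture is of the moment at which its call begins: read the wrist's pose just before it. camera_model takes no time and is no camera call.
- job.job_done(): hands the job in; it is judged then, once.
Trained networks look in the newest picture that a camera, given by its name, has taken for a name from the list of things; names that differ only in an ending like _2 or _b are one class to them, and where a whole thing is asked for, a point or a joint stands for the part that bears it (a point fixed in the world has none). Each returns a list of dicts, best first, with "confidence" (0 to 1); they miss things now and then, are a little off and sometimes report something else, mostly with a low value. They report only what shows in the picture. A call takes as long as a camera call. They do not tell look-alikes from the thing itself.
- finder.regions_of(camera, target): "mask" (384x512 bool, what is visible of it) and "extent" ([left, top, width, height] in pixels, round what is visible of it).
- finder.pinpoint(camera, target): "uv" ([column, row] in pixels: a listed point, or the origin of a listed thing).
The state is a dict: "time": time; "q": joint angles; "joint_vel": joint speeds; "joint_torque": joint torques, N m; "ee_pos": TCP position; "ee_rot": TCP orientation; "wrist_force": force on the tool from outside, world axes, zero at the start; "wrist_torque": the same for the moment, N m; "width": finger opening in m; "gripper_force": force on a finger pad.
Only numpy, scipy, OpenCV 4.12 (cv2) and the standard library are available. Lean on these libraries where they do the work, as an engineer would, in place of code of your own. Each camera call takes 0.05 s, during which the arm holds its last target. There are 200 camera calls.

### The job

Line up the four empty clay pots by size on the plank: one standing upright in the middle of each cork mat, the biggest on the mat next to the watering can, then smaller and smaller to the smallest next to the glass jar. Set the pots down gently, without dropping them, and do not shift the watering can or the jar.

Things in the scene. Friction and masses are not known exactly. Their poses are not given: they have to be found in the camera images.
- pot_x_mid (a point): The biggest of four empty, open-topped terracotta flower pots, standing upright on the table at the start. Rim 68 mm across, 70 mm tall. A straight round collar of that diameter, its wall 5 mm thick, takes up the top 42 mm of the height and is where to take the pot; below it the pot tapers to a foot 49 mm across. The point is on the pot's axis half-way up, 35 mm above its underside; z points up out of its mouth. Weight between about 110 and 230 g.
- pot_z_mid (a point): The second biggest of four empty, open-topped terracotta flower pots, standing upright on the table at the start. Rim 57 mm across, 60 mm tall. A straight round collar of that diameter, its wall 5 mm thick, takes up the top 36 mm of the height and is where to take the pot; below it the pot tapers to a foot 41 mm across. The point is on the pot's axis half-way up, 30 mm above its underside; z points up out of its mouth. Weight between about 75 and 155 g.
- pot_y_mid (a point): The second smallest of four empty, open-topped terracotta flower pots, standing upright on the table at the start. Rim 46 mm across, 50 mm tall. A straight round collar of that diameter, its wall 5 mm thick, takes up the top 30 mm of the height and is where to take the pot; below it the pot tapers to a foot 33 mm across. The point is on the pot's axis half-way up, 25 mm above its underside; z points up out of its mouth. Weight between about 50 and 100 g.
- pot_w_mid (a point): The smallest of four empty, open-topped terracotta flower pots, standing upright on the table at the start. Rim 36 mm across, 40 mm tall. A straight round collar of that diameter, its wall 5 mm thick, takes up the top 24 mm of the height and is where to take the pot; below it the pot tapers to a foot 26 mm across. The point is on the pot's axis half-way up, 20 mm above its underside; z points up out of its mouth. Weight between about 30 and 65 g.
- mat_a_top (a point): One of four like round cork mats, 76 mm across and 5 mm thick, fixed in a straight row, 90 mm centre to centre, on a wooden plank (110 by 370 mm, 18 mm thick) that lies crosswise in front of the robot beyond the pots. Which of the four stands where in the row changes from start to start. The point is the centre of the mat's upper face, 23 mm above the table; z up, y along the row, x across it.
- mat_b_top (a point): One of four like round cork mats, 76 mm across and 5 mm thick, fixed in a straight row, 90 mm centre to centre, on a wooden plank (110 by 370 mm, 18 mm thick) that lies crosswise in front of the robot beyond the pots. Which of the four stands where in the row changes from start to start. The point is the centre of the mat's upper face, 23 mm above the table; z up, y along the row, x across it.
- mat_c_top (a point): One of four like round cork mats, 76 mm across and 5 mm thick, fixed in a straight row, 90 mm centre to centre, on a wooden plank (110 by 370 mm, 18 mm thick) that lies crosswise in front of the robot beyond the pots. Which of the four stands where in the row changes from start to start. The point is the centre of the mat's upper face, 23 mm above the table; z up, y along the row, x across it.
- mat_d_top (a point): One of four like round cork mats, 76 mm across and 5 mm thick, fixed in a straight row, 90 mm centre to centre, on a wooden plank (110 by 370 mm, 18 mm thick) that lies crosswise in front of the robot beyond the pots. Which of the four stands where in the row changes from start to start. The point is the centre of the mat's upper face, 23 mm above the table; z up, y along the row, x across it.
- watering_can: Small steel watering can standing on the table at one end of the row of mats (which end changes), in line with it, its axis 115 mm from the centre of the nearest mat. Round body 90 mm across and 100 mm tall, a hoop handle over it up to 155 mm, and a spout that reaches 125 mm out from its axis along its own x, away from the robot. Loose. Its origin is the centre of its underside.
- jar: Glass jar with a steel lid, 76 mm across and 105 mm tall, standing on the table at the other end of the row, its axis 115 mm from the centre of the nearest mat. Loose. Its origin is the centre of its underside.
Things that resemble listed ones, but are neither listed nor needed, are in the scene too. Several things have the shape of the watering_can; the one meant has the colours described above.

How it is judged:
By the outcome, as a careful person would: the job done as asked, in the order asked, and still so for the second after the job is handed in, with the robot touching nothing.
It also fails if it takes over 106 s, if anything falls off the work surface, if the arm or the gripper's body presses on something with over 40 N, if the wrist force passes 120 N, or if a joint passes its speed limit or range.

## Working session

There is one attempt and no reset: what is moved stays moved. The work goes in short steps, Python scripts to look and compute and a tool call to move; the robot and the scene stay as the last step left them, time stands still between calls to the robot, and variables do not carry over. Pictures are saved under pics/ and viewed, at most 14 in all, crops included, and the job is handed in when it is done.

Besides the shell and the picture viewer there is one more tool, called after "Emit:" as name([rows], argument=value, ...), one row to a line, values as JSON. carry_out: Moves the arm, as the interface text tells. Its arguments: {"type":"object","properties":{"deltas":{"type":"array","items":{"type":"array"}},"grip":{"type":"number"},"squeeze":{"type":"number"}},"required":["deltas"]}

```bash
mkdir -p pics; cat > h.py <<'E'
import numpy as np, cv2
from rig import sensors, imaging, job, finder, robot
def ray(cam,uv):
    m=imaging.camera_model(cam);K=np.array(m["intrinsics"]);T=np.array(m["cam_to_world"])
    d=T[:3,:3]@np.linalg.solve(K,[uv[0],uv[1],1.]);return T[:3,3],d
def atz(cam,uv,z):
    o,d=ray(cam,uv);return o+d*(z-o[2])/d[2]
def proj(cam,P):
    m=imaging.camera_model(cam);K=np.array(m["intrinsics"]);T=np.linalg.inv(np.array(m["cam_to_world"]))
    p=K@(T[:3,:3]@np.array(P)+T[:3,3]);return p[:2]/p[2]
E
python3 - <<'E'
from h import *
s=sensors.get_state();print(s["time"],s["ee_pos"],s["ee_rot"],s["width"],robot.tcp_to_grasp)
ims=[]
for c in("scene","side"):
    im=imaging.grab_frame(c);cv2.imwrite(f"pics/{c}0.png",cv2.resize(im[:,:,::-1],(800,600)))
    print(c,np.round(imaging.camera_model(c)["cam_to_world"],3).tolist())
    for t,z in(("pot_x_mid",.035),("pot_z_mid",.03),("pot_y_mid",.025),("pot_w_mid",.02),("mat_a_top",.023),("mat_b_top",.023),("mat_c_top",.023),("mat_d_top",.023),("watering_can",0),("jar",0)):
        for r in finder.pinpoint(c,t)[:5]:
            print(t,round(r["confidence"],2),np.round(r["uv"]),np.round(atz(c,r["uv"],z),3))
E
```

```text
0.0 [0.16872423 0.65312474 0.23048211] [-3.14000262e+00  6.50749042e-05  2.88882199e+00] 0.08537925999936981 0.0187
scene [[-0.355, 0.741, -0.569, 1.395], [0.935, 0.285, -0.212, 0.396], [0.005, -0.607, -0.794, 1.134], [0.0, 0.0, 0.0, 1.0]]
pot_z_mid 0.71 [260. 161.] [0.481 0.078 0.03 ]
pot_y_mid 0.74 [309. 167.] [0.444 0.235 0.025]
pot_w_mid 0.69 [182. 139.] [ 0.475 -0.213  0.02 ]
pot_w_mid 0.44 [225. 148.] [ 0.464 -0.056  0.02 ]
mat_a_top 0.84 [218. 191.] [ 0.641 -0.004  0.023]
mat_b_top 0.6 [187. 185.] [ 0.654 -0.107  0.023]
mat_c_top 0.57 [241. 199.] [0.645 0.075 0.023]
mat_d_top 0.74 [165. 175.] [ 0.643 -0.189  0.023]
watering_can 0.76 [382. 212.] [0.52  0.493 0.   ]
watering_can 0.65 [222. 254.] [0.832 0.09  0.   ]
watering_can 0.62 [335. 258.] [0.725 0.4   0.   ]
watering_can 0.58 [276. 213.] [0.639 0.19  0.   ]
jar 0.66 [136. 170.] [ 0.644 -0.3    0.   ]
side [[0.83, -0.283, 0.481, 0.073], [-0.558, -0.421, 0.716, -0.702], [-0.0, -0.862, -0.507, 0.633], [0.0, 0.0, 0.0, 1.0]]
pot_x_mid 0.83 [282. 290.] [ 0.476 -0.208  0.035]
pot_x_mid 0.23 [368. 297.] [ 0.61  -0.323  0.035]
pot_z_mid 0.69 [215. 229.] [0.472 0.07  0.03 ]
pot_y_mid 0.54 [285. 228.] [ 0.627 -0.022  0.025]
pot_y_mid 0.5 [180. 201.] [0.46  0.252 0.025]
pot_w_mid 0.55 [238. 258.] [ 0.464 -0.052  0.02 ]
mat_a_top 0.83 [288. 226.] [ 0.641 -0.018  0.023]
mat_b_top 0.79 [311. 240.] [ 0.652 -0.097  0.023]
mat_c_top 0.85 [265. 209.] [0.642 0.085 0.023]
mat_d_top 0.7 [336. 261.] [ 0.646 -0.194  0.023]
watering_can 0.89 [236. 167.] [0.739 0.397 0.   ]
watering_can 0.6 [311. 196.] [0.823 0.099 0.   ]
watering_can 0.57 [247. 199.] [0.65  0.192 0.   ]
watering_can 0.56 [166. 169.] [0.528 0.52  0.   ]
watering_can 0.24 [367. 298.] [ 0.636 -0.302  0.   ]
jar 0.78 [367. 298.] [ 0.635 -0.302  0.   ]
```

View pics/scene0.png

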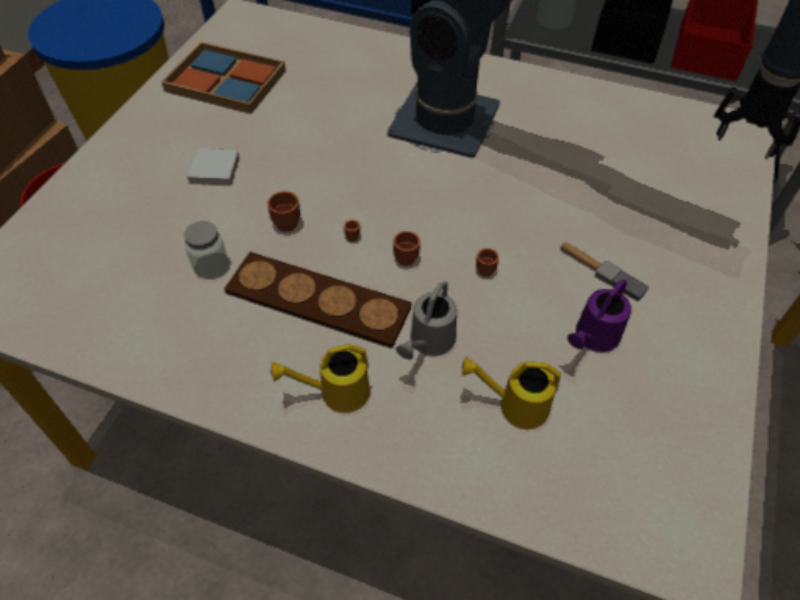

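View pics/side0.png

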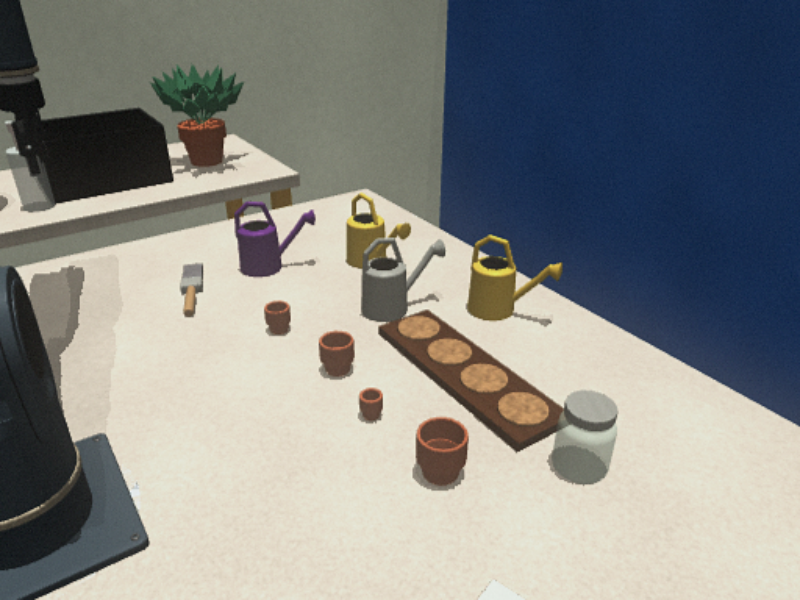

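Scene (800×600 view): four pots, big (285,210), smallest (352,230), second biggest (406,248), second smallest (487,262). There are four cans: grey (433,322), two yellow (345,378) and (528,393), and purple (604,320). The grey one is bare steel and stands in line with the row, so it is the one meant. I'll confirm that in a crop and fit positions from silhouettes in both views.

```bash
cat > fit.py <<'E'
from h import *
from scipy.optimize import minimize
DIM=dict(x=(.034,.070,.042,.0245),z=(.0285,.060,.036,.0205),y=(.023,.050,.030,.0165),w=(.018,.040,.024,.013))
A=np.linspace(0,2*np.pi,48,endpoint=False)
def ring(r,z): return np.c_[r*np.cos(A),r*np.sin(A),np.full(48,z)]
def potpts(k,z0=0):
    R,h,c,f=DIM[k];return np.vstack([ring(R,z0+h),ring(R,z0+h-c),ring(f,z0)])
def sil(cam,P):
    m=imaging.camera_model(cam);K=np.array(m["intrinsics"]);T=np.linalg.inv(np.array(m["cam_to_world"]))
    q=(K@(T[:3,:3]@P.T+T[:3,3:])).T;q=q[:,:2]/q[:,2:]
    return cv2.convexHull(q.astype(np.float32))
def err(cam,P,mask):   # compare bounding box & centroid
    h=sil(cam,P)[:,0];M=cv2.moments(h);c=np.array([M["m10"],M["m01"]])/M["m00"]
    v,u=np.nonzero(mask)
    return np.r_[c-[u.mean(),v.mean()],]
def fit(P,obs,g):
    f=lambda p:sum((err(c,P+[p[0],p[1],0],m)**2).sum() for c,m in obs)
    r=minimize(f,g,method="Nelder-Mead",options=dict(xatol=1e-5,fatol=1e-4,initial_simplex=np.array([g,[g[0]+.01,g[1]],[g[0],g[1]+.01]])));return r.x,r.fun
def pick(cam,name,ctr,tol=20):
    for r in finder.regions_of(cam,name):
        v,u=np.nonzero(r["mask"])
        if np.hypot(u.mean()-ctr[0],v.mean()-ctr[1])<tol: return r["mask"],r["confidence"]
    return None
E
python3 - <<'E'
from fit import *
ims={c:imaging.grab_frame(c) for c in("scene","side")}
G=dict(pot_x_mid=(.476,-.208),pot_w_mid=(.464,-.054),pot_z_mid=(.477,.075),pot_y_mid=(.452,.243),mat_a_top=(.641,-.01),mat_b_top=(.652,-.1),mat_c_top=(.643,.08),mat_d_top=(.645,-.191))
for n,g in G.items():
    P=potpts(n[4]) if n[:3]=="pot" else ring(.038,.023)
    obs=[]
    for c in ims:
        r=pick(c,n,proj(c,[*g,P[:,2].mean()]),12)
        if r is None: print(n,c,"none");continue
        obs.append((c,r[0]));print(n,c,round(r[1],2),r[0].sum(),round(cv2.contourArea(sil(c,P+[*g,0]))),np.round(fit(P,[obs[-1]],g)[0],4))
    if len(obs)>1: print("  both",np.round(fit(P,obs,g),4) if 0 else [np.round(q,4) for q in fit(P,obs,g)])
im=ims["side"][95:290,140:420,::-1];cv2.imwrite("pics/crop.png",cv2.resize(im,None,fx=2.8,fy=2.8,interpolation=cv2.INTER_CUBIC))
E
```

```text
pot_x_mid scene 0.57 459 453 [ 0.4784 -0.2123]
pot_x_mid side 0.88 1226 1234 [ 0.4761 -0.2086]
  both [array([ 0.4765, -0.2098]), np.float64(1.1875)]
pot_w_mid scene 0.7 89 132 [ 0.4633 -0.0577]
pot_w_mid side 0.84 212 282 [ 0.4613 -0.0544]
  both [array([ 0.4616, -0.0559]), np.float64(0.7483)]
pot_z_mid scene 0.61 324 336 [0.478  0.0728]
pot_z_mid side 0.9 574 567 [0.4769 0.0774]
  both [array([0.4767, 0.0747]), np.float64(0.9309)]
pot_y_mid scene 0.71 224 229 [0.4494 0.2419]
pot_y_mid side 0.81 295 312 [0.4487 0.2486]
  both [array([0.4481, 0.2439]), np.float64(1.3484)]
mat_a_top scene 0.87 385 364 [ 0.6486 -0.0113]
mat_a_top side 0.63 389 367 [ 0.6444 -0.0104]
  both [array([ 0.6462, -0.0106]), np.float64(0.8748)]
mat_b_top scene 0.87 357 355 [ 0.6475 -0.1007]
mat_b_top side 0.94 415 435 [ 0.6418 -0.1033]
  both [array([ 0.6444, -0.1017]), np.float64(1.2519)]
mat_c_top scene 0.85 403 381 [0.6498 0.0787]
mat_c_top side 0.81 285 308 [0.6449 0.0794]
  both [array([0.6471, 0.0793]), np.float64(1.0812)]
mat_d_top scene 0.7 370 338 [ 0.6473 -0.1915]
mat_d_top side 0.95 575 536 [ 0.6431 -0.1897]
  both [array([ 0.6446, -0.1902]), np.float64(1.2032)]
```

View pics/crop.png

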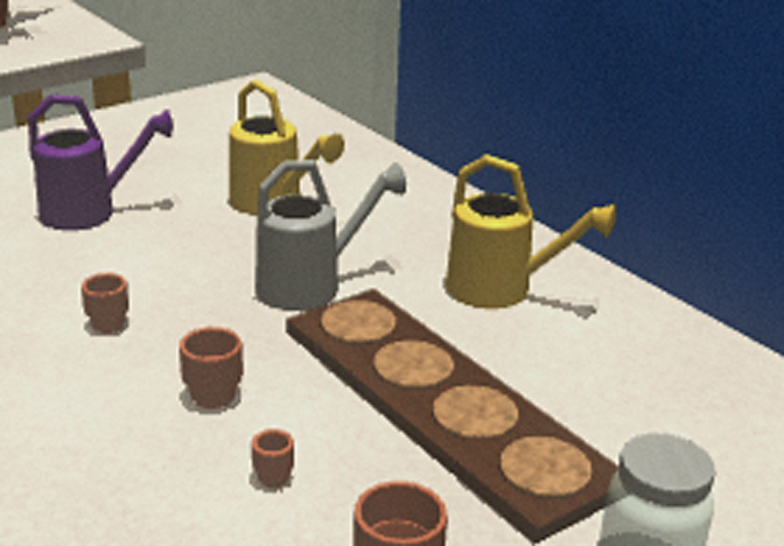

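The crop confirms it: the bare-steel grey can at crop (297,250) stands at the far (+y) end of the plank, with the jar at the near end. Purple (70,170) and yellow (262,160), (490,250) are look-alikes. Targets: x→(.647,.079), z→(.646,-.011), y→(.645,-.101), w→(.6445,-.1905). First I turn the tool so it closes along world x.

Emit:
carry_out([
  [[0, 0, 0], 0.1648],
  [[0, 0, 0], 0.1648],
  [[0, 0, 0], 0.1648],
  [[0, 0, 0], 0.1648],
  [[0, 0, 0], 0.1648],
  [[0, 0, 0], 0.1648],
  [[0, 0, 0], 0.1648],
  [[0, 0, 0], 0.1648],
  [[-0.032, 0.035, 0], 0],
  [[-0.032, 0.035, 0], 0],
  [[-0.032, 0.035, 0], 0],
  [[-0.032, 0.035, 0], 0],
  [[-0.032, 0.035, 0], 0],
  [[-0.032, 0.035, 0], 0],
  [[-0.032, 0.035, 0], 0],
  [[-0.032, 0.035, 0], 0],
], grip=0.0854, squeeze=30)

```text
time: 4.0
ee_pos: [0.4497, 0.3965, 0.2315]
ee_rot: [3.141, -0.0, 1.571]
wrist_force: [1.1, -0.2, 0.3]
width: 0.0855
gripper_force: 0.0
```

Emit:
carry_out([
  [[-0.043, 0.002, 0], 0],
  [[-0.043, 0.002, 0], 0],
  [[-0.043, 0.002, 0], 0],
  [[-0.043, 0.002, 0], 0],
  [[-0.043, 0.002, 0], 0],
  [[-0.043, 0.002, 0], 0],
  [[-0.043, 0.002, 0], 0],
  [[-0.043, 0.002, 0], 0],
  [[-0.043, 0.002, 0], 0],
  [[-0.043, 0.002, 0], 0],
  [[-0.043, 0.002, 0], 0],
  [[-0.043, 0.002, 0], 0],
  [[-0.043, 0.002, 0], 0],
  [[-0.043, 0.001, 0], 0],
  [[0, 0, 0], 0],
])

```text
time: 5.88
ee_pos: [0.4749, -0.2083, 0.2316]
ee_rot: [3.141, 0.002, 1.565]
wrist_force: [0.2, 0.6, -0.3]
width: 0.0853
gripper_force: 0.0
```

```bash
cat >> fit.py <<'E'
from scipy.spatial.transform import Rotation as Ro
_cm=imaging.camera_model
WT=None
def camera_model(name):
    if name!="wrist": return _cm(name)
    m=_cm(name);return dict(intrinsics=m["intrinsics"],cam_to_world=WT@np.array(m["tool_from_camera"]))
def wrist():
    global WT
    s=sensors.get_state();T=np.eye(4);T[:3,:3]=Ro.from_euler("xyz",s["ee_rot"]).as_matrix();T[:3,3]=s["ee_pos"];WT=T
    imaging.camera_model=camera_model
    return imaging.grab_frame("wrist"),s
E
python3 - <<'E'
import fit;from fit import *
im,s=wrist();print(s["time"],s["ee_pos"]);print(np.round(_cm("wrist")["tool_from_camera"],3).tolist())
print("expect",proj("wrist",[.4765,-.2098,.07]))
P=potpts("x")
r=pick("wrist","pot_x_mid",proj("wrist",[.4765,-.2098,.045]),80)
if r: print(r[1],r[0].sum(),cv2.contourArea(sil("wrist",P+[.4765,-.2098,0])),fit.fit(P,[("wrist",r[0])],(.4765,-.2098)))
h=im[:,:,::-1].copy();cv2.polylines(h,[sil("wrist",P+[.4765,-.2098,0]).astype(int)],True,(0,255,0));cv2.imwrite("pics/w1.png",h)
E
```

```text
5.875 [ 0.47486669 -0.20828093  0.231616  ]Traceback (most recent call last):
  File "<stdin>", line 2, in <module>
NameError: name '_cm' is not defined
```

```bash
cat > wl.py <<'E'
import fit;from fit import *
def look(k,g,out=None,z0=0,tol=80):
    im,s=wrist();P=potpts(k,z0)
    r=pick("wrist","pot_%s_mid"%k,proj("wrist",[*g,z0+.03]),tol);p=g
    if r:
        p,e=fit.fit(P,[("wrist",r[0])],g);print(k,"conf",round(r[1],2),"area",r[0].sum(),cv2.contourArea(sil("wrist",P+[*p,0])),"pos",np.round(p,4),"tcp",np.round(s["ee_pos"],4))
    else: print("none")
    if out:
        h=im[:,:,::-1].copy();cv2.polylines(h,[sil("wrist",P+[*p,0]).astype(int)],True,(0,255,0));cv2.imwrite(out,h)
    return im,s
E
python3 - <<'E'
from wl import *
look("x",(.4765,-.2098),"pics/w1.png")
E
```

```text
Traceback (most recent call last):
  File "wl.py", line 6, in look
    p,e=fit.fit(P,[("wrist",r[0])],g);print(k,"conf",round(r[1],2),"area",r[0].sum(),cv2.contourArea(sil("wrist",P+[*p,0])),"pos",np.round(p,4),"tcp",np.round(s["ee_pos"],4))
        ^^^^^^^
AttributeError: 'function' object has no attribute 'fit'
```

```bash
sed -i 's/^import fit;//; s/fit\.fit(/fit(/' wl.py
python3 - <<'E'
from wl import *
look("x",(.4765,-.2098),"pics/w1.png")
E
```

```text
x conf 0.84 area 3423 3536.0794864207273 pos [ 0.476  -0.2102] tcp [ 0.4755 -0.2038  0.2312]
```

View pics/w1.png

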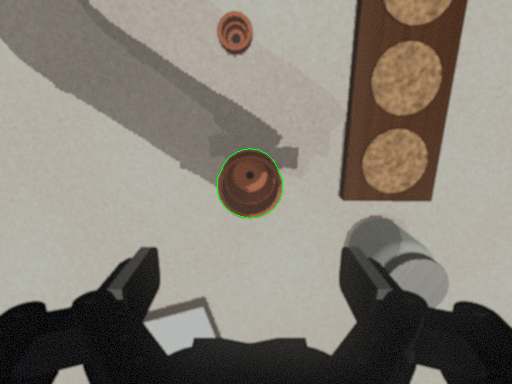

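The wrist picture shows the big pot at pixel (250,183) and its silhouette matches the fit within 1 mm. Going down on it.

Emit:
carry_out([
  [[-0.006, 0.001, 0.02], 0],
  [[0, 0, 0.035], 0],
  [[0, 0, 0.035], 0],
  [[0, 0, 0.035], 0],
  [[0, 0, 0.035], 0],
  [[0, 0, 0.025], 0],
  [[0, 0, 0.015], 0],
  [[0, 0, 0.009], 0],
  [[0, 0, 0], 0],
  [[0, 0, 0], 0],
])

```text
time: 7.38
ee_pos: [0.4769, -0.2107, 0.023]
ee_rot: [3.141, 0.0, 1.57]
wrist_force: [0.6, 0.2, -0.2]
width: 0.0855
gripper_force: 0.0
```

Emit:
carry_out([
  [[0, 0, 0], 0],
  [[0, 0, 0], 0],
  [[0, 0, 0], 0],
  [[0, 0, 0], 0],
  [[0, 0, 0], 0],
  [[0, 0, 0], 0],
], grip=0.055, squeeze=30)

```text
time: 8.12
ee_pos: [0.4768, -0.2107, 0.0232]
ee_rot: [3.14, 0.0, 1.57]
wrist_force: [-1.6, 0.7, 7.8]
width: 0.068
gripper_force: 31.9
```

Emit:
carry_out([
  [[0, 0, -0.01], 0],
  [[0, 0, -0.025], 0],
  [[0, 0, -0.03], 0],
  [[0, 0, -0.015], 0],
  [[0.02, 0.01, 0], 0],
  [[0.032, 0.019, 0], 0],
  [[0.032, 0.019, 0], 0],
  [[0.032, 0.019, 0], 0],
  [[0.032, 0.019, 0], 0],
  [[0.032, 0.019, 0], 0],
  [[0.032, 0.019, 0], 0],
  [[0.032, 0.019, 0], 0],
  [[0.032, 0.019, 0], 0],
  [[0.014, 0.008, 0], 0],
  [[0, 0, 0], 0],
  [[0, 0, 0], 0],
  [[0, 0, 0], 0],
])

```text
time: 10.25
ee_pos: [0.6461, 0.0776, 0.1025]
ee_rot: [-3.141, 0.001, 1.568]
wrist_force: [0.5, 0.3, -1.9]
width: 0.0683
gripper_force: 34.8
```

```bash
python3 - <<'E'
from wl import *
s=sensors.get_state();print(s["time"],s["ee_pos"],s["ee_rot"],s["width"],s["gripper_force"],s["wrist_force"])
im,s=wrist();g=dict(mat_c_top=(.647,.079),mat_a_top=(.646,-.011),mat_b_top=(.645,-.101),mat_d_top=(.6446,-.1905))
for r in finder.regions_of("wrist","mat_a_top"):
    v,u=np.nonzero(r["mask"]);print(round(r["confidence"],2),r["mask"].sum(),u.mean().round(),v.mean().round(),np.round(atz("wrist",(u.mean(),v.mean()),.023),4))
cv2.imwrite("pics/w2.png",im[:,:,::-1])
E
```

```text
10.25 [0.64613801 0.07759354 0.10253988] [-3.14138838e+00  5.67301670e-04  1.56821360e+00] 0.06832265949908557 34.819116750732064 [ 0.48787897  0.34836129 -1.92723229]
```

View pics/w2.png

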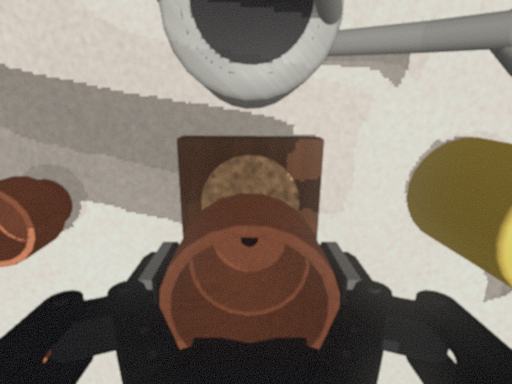

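Wrist picture: the held pot is over the end mat, the plank end corners are at (180,137) and (322,137), and the can is at the top, clear of the gripper. I'll check the mat against these corners.

```bash
python3 - <<'E'
from wl import *
im,s=wrist();print(s["ee_pos"])
for uv in((179,137),(323,137)): print(np.round(atz("wrist",uv,.018),4))
for uv in((202,200),(299,200),(250,154)): print(np.round(atz("wrist",uv,.023),4))
E
```

```text
[0.64634282 0.07826164 0.10250229]
[0.5942 0.1294 0.018 ]
[0.7004 0.1292 0.018 ]
[0.6098 0.0823 0.023 ]
[0.684  0.0822 0.023 ]
[0.6465 0.1174 0.023 ]
```

Emit:
carry_out([
  [[0.001, 0.0005, 0.01], 0],
  [[0, 0, 0.02], 0],
  [[0, 0, 0.012], 0],
  [[0, 0, 0.006], 0],
  [[0, 0, 0.003], 0],
  [[0, 0, 0.0025], 0],
  [[0, 0, 0], 0],
  [[0, 0, 0], 0],
])

```text
time: 11.4
ee_pos: [0.6473, 0.0804, 0.0491]
ee_rot: [3.141, -0.0, 1.57]
wrist_force: [-0.4, 0.2, -1.8]
width: 0.0687
gripper_force: 34.8
```

Emit:
carry_out([
  [[0, 0, 0.001], 0],
  [[0, 0, 0.001], 0],
  [[0, 0, 0], 0],
  [[0, 0, 0], 0],
])

```text
time: 11.9
ee_pos: [0.6471, 0.0803, 0.0468]
ee_rot: [-3.142, 0.0, 1.57]
wrist_force: [0.6, 1.6, -2.7]
width: 0.0682
gripper_force: 34.8
```

Emit:
carry_out([
  [[-0.0005, 0, 0.0008], 0],
  [[0, 0, 0], 0],
  [[0, 0, 0], 0],
])

```text
time: 12.28
ee_pos: [0.6472, 0.0802, 0.0464]
ee_rot: [3.141, -0.001, 1.571]
wrist_force: [-2.4, 1.8, 4.7]
width: 0.0685
gripper_force: 35.2
```

Emit:
carry_out([
  [[0, 0, 0], 0],
  [[0, 0, 0], 0],
  [[0, 0, 0], 0],
  [[0, 0, -0.005], 0],
  [[0, 0, -0.02], 0],
  [[0, 0, -0.04], 0],
  [[0, 0, -0.04], 0],
  [[0, 0, -0.045], 0],
  [[0, -0.03, 0], 0],
  [[0, -0.05, 0], 0],
  [[0, -0.05, 0], 0],
  [[-0.005, -0.03, 0], 0],
  [[0, -0.01, 0], 0],
  [[0, 0, 0], 0],
  [[0, 0, 0], 0],
  [[0, 0, 0], 0],
], grip=0.0854)

```text
time: 14.28
ee_pos: [0.478, 0.0749, 0.1959]
ee_rot: [3.141, 0.0, 1.57]
wrist_force: [0.8, 0.1, 0.5]
width: 0.0854
gripper_force: 0.0
```

```bash
python3 - <<'E'
from wl import *
look("z",(.4767,.0747))
im=imaging.grab_frame("side");P=potpts("x",.023)
r=pick("side","pot_x_mid",proj("side",[.647,.08,.06]),30)
if r: print(r[1],r[0].sum(),cv2.contourArea(sil("side",P+[.647,.08,0])),fit(P,[("side",r[0])],(.647,.08)))
cv2.imwrite("pics/s2.png",im[:,:,::-1])
E
```

```text
z conf 0.9 area 2893 2983.438483955222 pos [0.4764 0.0743] tcp [0.478  0.0749 0.1959]
0.55 710 692.6733495668741 (array([0.6493495 , 0.08673583]), np.float64(1.1092730887736764e-06))
```

View pics/s2.png

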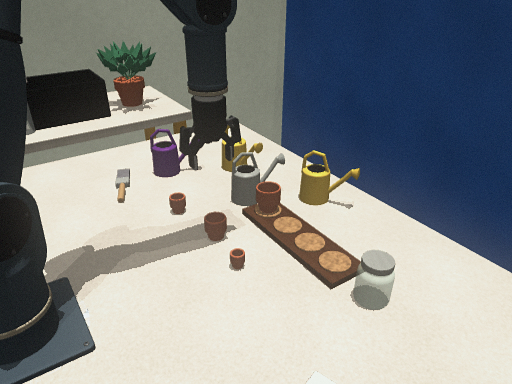

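The side view shows the big pot upright at (268,198), on the mat beside the grey can. Next is pot z.

Emit:
carry_out([
  [[-0.0006, -0.0016, 0.015], 0],
  [[0, 0, 0.035], 0],
  [[0, 0, 0.035], 0],
  [[0, 0, 0.035], 0],
  [[0, 0, 0.03], 0],
  [[0, 0, 0.02], 0],
  [[0, 0, 0.01], 0],
  [[0, 0, 0], 0],
  [[0, 0, 0], 0],
])

```text
time: 15.6
ee_pos: [0.4759, 0.0744, 0.0166]
ee_rot: [3.141, -0.0, 1.57]
wrist_force: [0.6, -0.2, -0.6]
width: 0.085
gripper_force: 0.0
```

Emit:
carry_out([
  [[0, 0, 0], 0],
  [[0, 0, 0], 0],
  [[0, 0, 0], 0],
  [[0, 0, 0], 0],
  [[0, 0, 0], 0],
  [[0, 0, 0], 0],
], grip=0.045, squeeze=25)

```text
time: 16.35
ee_pos: [0.4759, 0.0745, 0.0167]
ee_rot: [3.14, -0.001, 1.571]
wrist_force: [-0.6, -0.7, 8.4]
width: 0.0563
gripper_force: 25.3
```

Emit:
carry_out([
  [[0, 0, -0.01], 0],
  [[0, 0, -0.03], 0],
  [[0, 0, -0.035], 0],
  [[0, 0, -0.025], 0],
  [[-0.02, 0.01, 0], 0],
  [[-0.03, 0.02, 0], 0],
  [[-0.025, 0.035, 0], 0],
  [[-0.0105, 0.04, 0], 0],
  [[0, 0.035, 0], 0],
  [[0, 0.02, 0], 0],
  [[0, 0.01, 0], 0],
  [[0, 0, 0], 0],
  [[0, 0, 0.03], 0],
  [[0, 0, 0.025], 0],
  [[0, 0, 0.01], 0],
  [[0, 0, 0.006], 0],
  [[0, 0, 0.003], 0],
  [[0, 0, 0], 0],
  [[0, 0, 0], 0],
])

```text
time: 18.73
ee_pos: [0.6458, -0.0113, 0.0425]
ee_rot: [3.141, -0.0, 1.57]
wrist_force: [0.7, -0.2, -1.3]
width: 0.0562
gripper_force: 27.1
```

Emit:
carry_out([
  [[0, 0, 0.001], 0],
  [[0, 0, 0.001], 0],
  [[0, 0, 0.0005], 0],
  [[0, 0, 0], 0],
  [[0, 0, 0], 0],
])

```text
time: 19.35
ee_pos: [0.6455, -0.0113, 0.0399]
ee_rot: [3.141, -0.0, 1.57]
wrist_force: [-1.9, 0.1, 5.4]
width: 0.0558
gripper_force: 27.5
```

Emit:
carry_out([
  [[0, 0, 0], 0],
  [[0, 0, 0], 0],
  [[0, 0, 0], 0],
  [[0, 0, -0.005], 0],
  [[0, 0, -0.02], 0],
  [[0, 0, -0.04], 0],
  [[0, 0, -0.045], 0],
  [[0, 0, -0.045], 0],
  [[0.01, -0.03, 0], 0],
  [[0.02, -0.045, 0], 0],
  [[0.035, -0.042, 0], 0],
  [[0.04, -0.035, 0], 0],
  [[0.04, -0.02, 0], 0],
  [[0.04, -0.015, 0], 0],
  [[0.04, -0.01, 0], 0],
  [[0.03, 0, 0], 0],
  [[0, 0, 0], 0],
  [[0, 0, 0], 0],
  [[0, 0, 0], 0],
], grip=0.0854)

```text
time: 21.72
ee_pos: [0.4489, 0.2427, 0.195]
ee_rot: [3.141, -0.0, 1.569]
wrist_force: [0.6, 0.2, 0.1]
width: 0.0855
gripper_force: 0.0
```

```bash
python3 - <<'E'
from wl import *
look("y",(.4481,.2439))
E
```

```text
none
```

```bash
python3 - <<'E'
from wl import *
for k in "yz": look(k,(.4481,.2439),"pics/w3%s.png"%k,0,150)
print(proj("wrist",[.4481,.2439,.05]))
E
```

```text
y conf 0.59 area 1830 1867.0003828655463 pos [0.4473 0.2421] tcp [0.4488 0.2429 0.1948]
none
[248.96562994 184.07895621]
```

View pics/w3y.png

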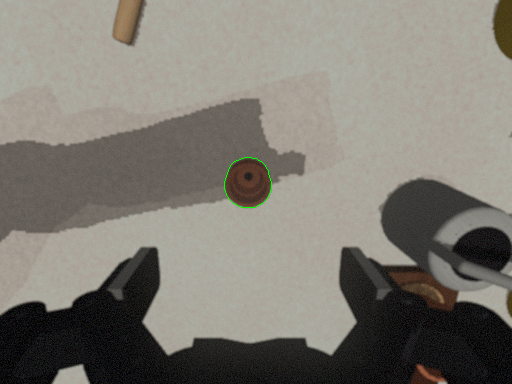

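The wrist view has pot y at (248,183) and the outline fits. Going down on it.

Emit:
carry_out([
  [[-0.0008, -0.0015, 0.015], 0],
  [[0, 0, 0.035], 0],
  [[0, 0, 0.035], 0],
  [[0, 0, 0.035], 0],
  [[0, 0, 0.03], 0],
  [[0, 0, 0.02], 0],
  [[0, 0, 0.0125], 0],
  [[0, 0, 0], 0],
  [[0, 0, 0], 0],
])

```text
time: 23.15
ee_pos: [0.4475, 0.2432, 0.0126]
ee_rot: [3.141, -0.0, 1.57]
wrist_force: [-0.6, 0.2, 0.6]
width: 0.0853
gripper_force: 0.0
```

Emit:
carry_out([
  [[0, 0, 0], 0],
  [[0, 0, 0], 0],
  [[0, 0, 0], 0],
  [[0, 0, 0], 0],
  [[0, 0, 0], 0],
  [[0, 0, 0], 0],
  [[0, 0, 0], 0],
], grip=0.035, squeeze=22)

```text
time: 24.02
ee_pos: [0.4473, 0.2432, 0.0126]
ee_rot: [3.141, -0.001, 1.571]
wrist_force: [-0.5, 0.5, 6.4]
width: 0.0461
gripper_force: 21.8
```

Emit:
carry_out([
  [[0, 0, -0.01], 0],
  [[0, 0, -0.03], 0],
  [[0, 0, -0.035], 0],
  [[0, 0, -0.025], 0],
  [[-0.015, 0, 0], 0],
  [[-0.035, 0, 0], 0],
  [[-0.045, 0, 0], 0],
  [[-0.045, 0, 0], 0],
  [[-0.045, 0, 0], 0],
  [[-0.045, 0.01, 0], 0],
  [[-0.045, 0.02, 0], 0],
  [[-0.035, 0.03, 0], 0],
  [[-0.023, 0.04, 0], 0],
  [[-0.01, 0.04, 0], 0],
  [[0, 0.035, 0], 0],
  [[0, 0.0227, 0], 0],
  [[0, 0, 0], 0],
  [[0, 0, 0], 0],
  [[0, 0, 0], 0],
])

```text
time: 26.4
ee_pos: [0.6435, -0.1004, 0.1119]
ee_rot: [-3.141, -0.0, 1.57]
wrist_force: [-0.4, 0.1, -1.1]
width: 0.0458
gripper_force: 22.9
```

Emit:
carry_out([
  [[0, 0.0015, 0.015], 0],
  [[0, 0, 0.03], 0],
  [[0, 0, 0.015], 0],
  [[0, 0, 0.008], 0],
  [[0, 0, 0.003], 0],
  [[0, 0, 0.001], 0],
  [[0, 0, 0.001], 0],
  [[0, 0, 0.0005], 0],
  [[0, 0, 0], 0],
  [[0, 0, 0], 0],
])

```text
time: 27.65
ee_pos: [0.6462, -0.1001, 0.0386]
ee_rot: [3.141, 0.0, 1.57]
wrist_force: [0.0, -0.5, -1.1]
width: 0.0453
gripper_force: 22.9
```

Emit:
carry_out([
  [[0, -0.001, 0.001], 0],
  [[0, 0, 0.001], 0],
  [[0, 0, 0.0008], 0],
  [[0, 0, 0], 0],
  [[0, 0, 0], 0],
])

```text
time: 28.28
ee_pos: [0.6451, -0.1001, 0.0357]
ee_rot: [-3.142, 0.0, 1.57]
wrist_force: [-0.3, 0.6, 0.2]
width: 0.0456
gripper_force: 22.9
```

Emit:
carry_out([
  [[0, 0, 0.0004], 0],
  [[0, 0, 0], 0],
  [[0, 0, 0], 0],
])

```text
time: 28.65
ee_pos: [0.6451, -0.1001, 0.0357]
ee_rot: [3.141, -0.0, 1.57]
wrist_force: [-2.1, -0.5, 5.5]
width: 0.0455
gripper_force: 23.3
```

Contact. Release, rise, and go above pot w at (.462,-.056).

Emit:
carry_out([
  [[0, 0, 0], 0],
  [[0, 0, 0], 0],
  [[0, 0, 0], 0],
  [[0, 0, -0.005], 0],
  [[0, 0, -0.02], 0],
  [[0, 0, -0.04], 0],
  [[0, 0, -0.045], 0],
  [[0, 0, -0.045], 0],
  [[0.01, -0.03, 0], 0],
  [[0.015, -0.045, 0], 0],
  [[0.015, -0.045, 0], 0],
  [[0.004, -0.04, 0], 0],
  [[0, -0.023, 0], 0],
  [[0, 0, 0], 0],
  [[0, 0, 0], 0],
  [[0, 0, 0], 0],
], grip=0.0854)

```text
time: 30.65
ee_pos: [0.4632, -0.0561, 0.1905]
ee_rot: [3.141, 0.0, 1.57]
wrist_force: [0.4, -0.2, -0.0]
width: 0.0856
gripper_force: 0.0
```

```bash
python3 - <<'E'
from wl import *
look("w",(.4616,-.0559),"pics/w4.png",0,40)
E
```

```text
w conf 0.69 area 1059 1122.404260734911 pos [ 0.4605 -0.0578] tcp [ 0.4632 -0.0561  0.1905]
```

View pics/w4.png

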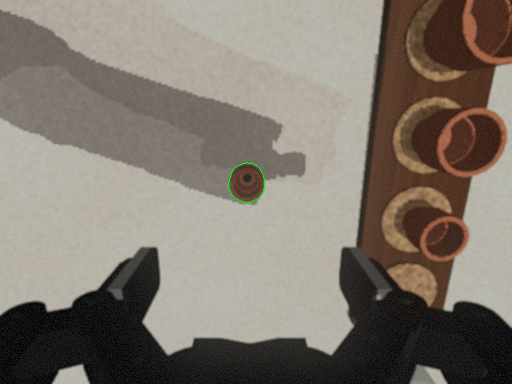

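The wrist view shows pot w at (247,183), and three placed pots standing on their mats at right. Going down on it.

Emit:
carry_out([
  [[-0.0017, -0.0027, 0.015], 0],
  [[0, 0, 0.035], 0],
  [[0, 0, 0.035], 0],
  [[0, 0, 0.035], 0],
  [[0, 0, 0.03], 0],
  [[0, 0, 0.02], 0],
  [[0, 0, 0.0125], 0],
  [[0, 0, 0], 0],
  [[0, 0, 0], 0],
])

```text
time: 31.88
ee_pos: [0.4599, -0.0578, 0.0083]
ee_rot: [3.141, 0.0, 1.57]
wrist_force: [-0.5, 0.4, 0.8]
width: 0.0855
gripper_force: 0.0
```

Emit:
carry_out([
  [[0, 0, 0], 0],
  [[0, 0, 0], 0],
  [[0, 0, 0], 0],
  [[0, 0, 0], 0],
  [[0, 0, 0], 0],
  [[0, 0, 0], 0],
  [[0, 0, 0], 0],
  [[0, 0, 0], 0],
], grip=0.026, squeeze=20)

```text
time: 32.88
ee_pos: [0.4597, -0.0576, 0.0082]
ee_rot: [3.141, -0.0, 1.57]
wrist_force: [-1.0, -0.2, 7.4]
width: 0.0367
gripper_force: 19.3
```

Emit:
carry_out([
  [[0, 0, -0.01], 0],
  [[0, 0, -0.03], 0],
  [[0, 0, -0.035], 0],
  [[0, 0, -0.015], 0],
  [[-0.015, 0, 0], 0],
  [[-0.035, 0.005, 0], 0],
  [[-0.045, 0.01, 0], 0],
  [[-0.028, 0.025, 0], 0],
  [[-0.01, 0.04, 0], 0],
  [[0, 0.045, 0], 0],
  [[0, 0.04, 0], 0],
  [[0, 0.02, 0], 0],
  [[0, 0, 0], 0],
  [[0, 0, 0], 0],
  [[0, 0, 0.02], 0],
  [[0, 0, 0.025], 0],
  [[0, 0, 0.013], 0],
  [[0, 0, 0.005], 0],
  [[0, 0, 0], 0],
  [[0, 0, 0], 0],
])

```text
time: 35.38
ee_pos: [0.6448, -0.191, 0.0357]
ee_rot: [3.14, 0.0, 1.57]
wrist_force: [0.1, -0.2, 0.3]
width: 0.0362
gripper_force: 20.3
```

Contact expected near .0312.

Emit:
carry_out([
  [[0, 0, 0.0015], 0],
  [[0, 0, 0.001], 0],
  [[0, 0, 0.001], 0],
  [[0, 0, 0.0006], 0],
  [[0, 0, 0], 0],
  [[0, 0, 0], 0],
])

```text
time: 36.12
ee_pos: [0.6444, -0.1907, 0.0314]
ee_rot: [3.141, -0.0, 1.57]
wrist_force: [-2.0, 1.0, 6.8]
width: 0.0365
gripper_force: 20.8
```

Emit:
carry_out([
  [[0, 0, 0], 0],
  [[0, 0, 0], 0],
  [[0, 0, 0], 0],
  [[0, 0, -0.005], 0],
  [[0, 0, -0.02], 0],
  [[0, 0, -0.04], 0],
  [[0, 0, -0.05], 0],
  [[0, 0, -0.05], 0],
  [[0, 0, -0.05], 0],
  [[0.02, 0, -0.05], 0],
  [[0.035, 0, -0.05], 0],
  [[0.04, 0, -0.03], 0],
  [[0.03, 0, 0], 0],
  [[0.01, 0, 0], 0],
  [[0, 0, 0], 0],
  [[0, 0, 0], 0],
  [[0, 0, 0], 0],
  [[0, 0, 0], 0],
], grip=0.0854)

```text
time: 38.38
ee_pos: [0.6443, -0.0566, 0.3755]
ee_rot: [-3.141, 0.0, 1.569]
wrist_force: [0.9, 0.2, 0.1]
width: 0.0856
gripper_force: 0.0
```

```bash
python3 - <<'E'
from wl import *
G=dict(x=(.647,.079),z=(.646,-.011),y=(.645,-.101),w=(.6446,-.1905))
im,s=wrist();print(s["time"],s["ee_pos"]);h=im[:,:,::-1].copy()
for k,g in G.items():
    P=potpts(k,.023);r=pick("wrist","pot_%s_mid"%k,proj("wrist",[*g,.05]),20)
    if r: p,e=fit(P,[("wrist",r[0])],g);print(k,round(r[1],2),r[0].sum(),cv2.contourArea(sil("wrist",P+[*p,0])),np.round(p,4))
    cv2.polylines(h,[sil("wrist",P+[*g,0]).astype(int)],True,(0,255,0));cv2.polylines(h,[sil("wrist",ring(.038,.023)+[*g,0]).astype(int)],True,(255,0,0))
cv2.imwrite("pics/w5.png",cv2.resize(h,(768,576)))
im=imaging.grab_frame("scene")
for n in("jar","watering_can"):
  for c in("scene",): print(n,[(np.round(r["uv"]),np.round(atz(c,r["uv"],0),3)) for r in finder.pinpoint(c,n)])
E
```

```text
38.375 [ 0.64434876 -0.05659514  0.37554908]
x 0.66 2385 2466.942715125013 [0.6469 0.0802]
z 0.64 1309 1326.688461464888 [ 0.6453 -0.0117]
y 0.94 787 800.5063279701862 [ 0.6453 -0.1   ]
w 0.77 452 469.3818003287306 [ 0.6444 -0.1904]
jar [(array([138., 171.]), array([ 0.644, -0.295,  0.   ]))]
watering_can [(array([224., 252.]), array([0.823, 0.093, 0.   ])), (array([380., 215.]), array([0.531, 0.49 , 0.   ])), (array([276., 214.]), array([0.641, 0.189, 0.   ])), (array([336., 261.]), array([0.737, 0.403, 0.   ]))]
```

View pics/w5.png

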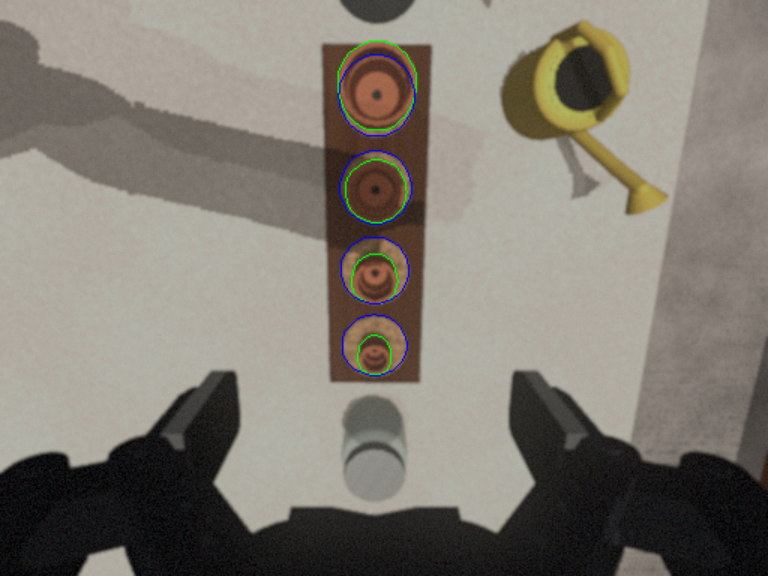

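All four pots stand upright within about 1 mm of their mat centres, biggest at (377,90) by the can to smallest at (375,353) by the jar. The can and jar have not moved and the gripper is clear.

```bash
python3 -c "
from rig import job;print(job.job_done())"
```

```text
the job is handed in; nothing more can be done
None
```

The job is handed in at about 38 s of the 106 s allowed: the four pots stand upright on the mats, biggest by the steel watering can down to smallest by the jar, each measured within about 1 mm of its mat's centre, and the can and jar were not shifted.

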